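# Snap the sifter insert into a refilled jar with its cap, then take the cap off alone

## Task

The open jar on the kitchen counter has just been refilled. Take its lid set (the red sifter insert snapped inside the green cap) by the cap, lower it as one onto the open jar, press until the sifter snaps fully home on the rim, then pull off the green cap alone, so that the sifter stays fully seated in the jar, ready for dusting. Leave the jar standing where it is, do not disturb the closed jars, the scale or the bowl, and finish still holding the cap in the gripper, clear in the air at least 5 cm above the top of the jar.

Things in the scene. Friction and masses are not known exactly. Their poses are not given: they have to be found in the camera images.
- jar: The open, refilled jar, loose, 0.35 to 0.55 kg: clear greenish plastic with two green bands, body 76 mm across, neck 62 mm across outside, 105 mm tall, mouth open with a 54 mm bore. Origin: centre of its underside, z up. A ring of six springy snap beads stands inside the mouth, 5 mm below the rim. It may be any of the three jars in the row
- jar_mouth (a point): Centre of the open jar's mouth, in the plane of its rim, 105 mm above its underside
- sifter: Red round sifter insert (inner lid), loose, about 25 g. From below: plug 14 mm tall, 51 mm across at its snap bead, bevelled to 44 mm at the foot; flange 67 mm across, 3 mm thick; raised sieve deck 49 mm across, 11 mm tall. Origin: centre of the plug's foot, z up. Starts snapped into the cap, standing on its plug on the counter, the flange showing as a red ring under the cap
- sifter_flange (a point): Centre of the underside of the sifter's flange, 14 mm above the plug's foot; it meets jar_mouth when the sifter is fully seated, flange flat on the rim, plug in the mouth. About 6 to 8 N of downward push snaps it in; seated, it holds against a pull of 5 N (the jar would lift first)
- cap: Green overcap (outer lid) with see-through sides, loose, 50 g, round, rigid, 60 mm across, 32 mm tall, closed top. Origin: centre of its open rim, z up to the top. Its rim starts on top of the sifter's flange, 17 mm above the sifter's foot (lid set 49 mm tall). Springy beads inside hold the sifter; a straight pull of about 1.5 N frees it. A grip of 40 N is safe
- jar_b: A closed jar of the same kind, loose, cap on, 140 mm tall, 76 mm across; origin at the centre of its underside. Leave it alone
- jar_c: The second closed jar, same as jar_b. Leave it alone
- scale: Digital kitchen scale, white with a black display panel and a round platform, 170 x 240 x 44 mm; origin at the centre of its underside. Leave it alone
- bowl: Shallow dark red bowl with a black rim, 240 mm across, 37 mm tall; origin at the centre of its underside. Leave it alone

How it is judged:
On the way, in this order (a step that is already met when the one before it is completed fails the run):
1. the lid set is lifted off the counter as one, held by the cap (height (world z) of cap above 0.045 m and distance between cap and sifter_flange below 0.008 m and contact force between the fingers and cap above 1 N), for 0.2 s.
2. the sifter is snapped fully home in the open jar with the cap still on it (distance between sifter_flange and jar_mouth below 0.0025 m and angle between the z axis of sifter and the z axis of jar, either way round below 0.06 rad and distance between cap and sifter_flange below 0.008 m), for 0.2 s.
At the end, for the whole second after the job is handed in: The sifter's flange lies on the jar's rim (within 2.5 mm, level within 0.06 rad), the jar stands upright and at rest on the counter, and the cap is held still in the fingers (over 1 N of grip), touching nothing else, its rim at least 45 mm above the jar's rim (distance between sifter_flange and jar_mouth below 0.0025 m and angle between the z axis of sifter and the z axis of jar, either way round below 0.06 rad and angle between jar's own z axis and vertical below 0.05 rad and height (world z) of jar below 0.003 m and linear speed of jar below 0.01 m/s and z of cap in the frame of jar_mouth above 0.045 m and contact force between the fingers and cap above 1 N and linear speed of cap below 0.03 m/s and contact force between cap and jar below 0.1 N and contact force between cap and sifter below 0.1 N and contact force between cap and jar_b below 0.1 N and contact force between cap and jar_c below 0.1 N and contact force between cap and scale below 0.1 N and contact force between cap and bowl below 0.1 N); the arm keeps its last pose, push and grip.
It fails at once if the sifter is out of the cap without being seated in the jar (dropped, carried by itself, or pulled out of the jar again) (distance between cap and sifter_flange above 0.015 m and not (distance between sifter_flange and jar_mouth below 0.004 m)).
It fails at once if the open jar is pushed more than 30 mm from its place or tipped by more than 0.2 rad (distance of jar from where it was at the start of the episode above 0.03 m or angle between jar's own z axis and vertical above 0.2 rad).
It fails at once if a closed jar is pushed more than 20 mm or tipped (distance of any of jar_b, jar_c from where it was at the start of the episode above 0.02 m or angle between any of jar_b, jar_c's own z axis and vertical above 0.2 rad).
It fails at once if the kitchen scale is pushed more than 20 mm or tipped (distance of scale from where it was at the start of the episode above 0.02 m or angle between scale's own z axis and vertical above 0.2 rad).
It fails at once if the red bowl is pushed more than 20 mm or tipped (distance of bowl from where it was at the start of the episode above 0.02 m or angle between bowl's own z axis and vertical above 0.2 rad).
It also fails if it takes over 45 s, if anything falls off the work surface, if the arm or the gripper's body presses on something with over 40 N, if the wrist force passes 120 N, or if a joint passes its speed limit or range.

## Robot

A 6-joint arm with a two-finger parallel gripper is mounted at the origin on the work surface. World frame = base frame: x ahead of the robot, y to its left, z up, the work surface at z = 0. Lengths are in m, angles in rad, forces in N, time in s.
With the tool pointing down it reaches from about 0.425 to 0.95 m from the base axis. Payload 3.5 kg.
Tool frame: the origin (TCP) lies between the finger pads; the fingertips stand 19 mm ahead of it and the grasp point (between the pads) is the TCP; z points along the fingers, y is the line along which they close (so a half turn about z gives the same grasp; the last joint's range is limited). The gripper opens to 85 mm and grips with 20 to 120 N. Pads are 22 mm wide; open, the fingers measure 114 mm over their backs; the gripper's body (76 mm by 85 mm) begins 54 mm behind the grasp point. The pads swing forward as they close: fully open they stand 13 mm farther back than shut.
Start: joints at [0.997, 0.286, 1.577, -0, 1.279, -0.15], TCP at [0.278, 0.615, 0.25] pointing down, gripper open.
Joint ranges: [-2.77, 2.77], [-0.9, 2.22], [0.21, 2.48], [-1.53, 4.67], [0.24, 2.81], [-2.84, 2.84]. Speed limits (rad/s): [2.79, 2.79, 3.14, 3.14, 3.14, 3.14].

## Interface

Orientations are given as a unit quaternion [x, y, z, w].
In Python, from plant import get_state, cams, ctrl gives the robot as it stands. The module is installed in compiled form; this text tells all that it offers.
- The arm moves only by the tool jog_arm, never from a script. Its argument "deltas" is text: rows parted by semicolons, each of 6 numbers parted by spaces: the shift along the world's x, y, z normalised to -1 to 1, where 1 is 0.02 m, then the turn, a rotation vector about the world's x, y, z normalised to -1 to 1, where 1 is 0.1 rad. In form: x y z ax ay az; .... A call has 1 to 20 rows; each row shifts and turns the commanded pose from where the row before left it; what a row does not reach is not made up. A row lasts 1/8 s, in which the tool goes at most 62.5 mm and 10.7 degrees, less where a joint would pass 70% of its speed; a pose out of reach is approached as far as the arm can. A call with a number of a shift or a turn outside -1 to 1 is refused whole. A call with a gripper value outside its range is refused whole. "gripper" is the opening, from 0 (shut) to 1 (fully open), set as the call begins (left out, the last holds). The fingers move at their own pace and stop on an object; "squeeze" is the grip in N (left out, the last holds). Time passes only in rows, so rows that do not move let the fingers close. It gives the time, the measured TCP pose, the force, the opening and the grip force at its end, in the units of the state.
- get_state(): the state, without advancing time (a new reading comes with each control period).
- cams.read_camera(name): name is "scene" or "top" or "wrist"; returns a dict with "color" (400x640x3 uint8, blue, green, red), "vfov" (degrees; the focal length in pixels is half the picture's height over the tangent of half this angle, whatever the lens; pixels are square), "cx", "cy" (the principal point, pixels), "rvec" (rotation vector, rad) and "tvec" (3), from world to camera coordinates, as OpenCV has them. Camera axes: x right, y down, z forward; pixel columns grow to the right and rows downward; lengths in m; the calibration is good to about 2 mm. The wrist camera is an equidistant fisheye: a pixel r from the principal point sees the ray r / f radians off the axis. A picture is of the moment at which its call begins. There is no depth.
- ctrl.sign_off(): hands the job in; it is judged then, once.
The state is a dict: "time": time; "qpos": joint angles; "dq": joint speeds; "joint_efforts": joint torques, N m; "eef_pos": TCP position; "tcp_rot": TCP orientation; "contact_force": force on the tool from outside, world axes, zero at the start; "wrist_torque": the same for the moment, N m; "opening": opening from 0.0 (shut) to 1.0 (fully open); "finger_force": force on a finger pad.
Only numpy, scipy, OpenCV 4.12 (cv2) and the standard library are available. Lean on these libraries where they do the work, as an engineer would, in place of code of your own. Each camera call takes 0.05 s, during which the arm holds its last target. There are 200 camera calls.

## Working session

There is one attempt and no reset: what is moved stays moved. The work goes in short steps, Python scripts to look and compute and a tool call to move; the robot and the scene stay as the last step left them, time stands still between calls to the robot, and variables do not carry over. Pictures are saved under pics/ and viewed, at most 10 in all, crops included, and the job is handed in when it is done.

Besides the shell and the picture viewer there is one more tool, called after "Emit:" as name(argument=value, ...), one argument or row to a line, values as JSON. jog_arm: Moves the arm, as the interface text tells. Its arguments: {"type":"object","properties":{"deltas":{"type":"string"},"gripper":{"type":"number"},"squeeze":{"type":"number"}},"required":["deltas"]}

```bash
mkdir -p pics; python3 - <<'E'
from plant import get_state, cams
import cv2,pickle
s=get_state(); print({k:s[k] for k in('time','eef_pos','tcp_rot','opening','contact_force')})
d={}
for n in('scene','top','wrist'):
    d[n]=c=cams.read_camera(n); cv2.imwrite(f'pics/{n}0.png',c['color']); print(n,c['vfov'],c['cx'],c['cy'],c['rvec'],c['tvec'])
pickle.dump(d,open('d0.pkl','wb'))
E
```

```text
{'time': 0.0, 'eef_pos': array([0.27720836, 0.61478094, 0.24894484]), 'tcp_rot': array([ 2.10322640e-01,  9.77631342e-01, -1.08378950e-03, -4.13966014e-04]), 'opening': 0.9995491458063608, 'contact_force': array([-0.11662718, -0.43940963, -0.63636012])}
scene 43.67896237015541 327.6508461660725 196.8435996202495 [ 0.83757101  2.65079779 -0.9901122 ] [ 0.49924642 -0.21148825  1.48735716]
top 49.7292828319429 315.0903598823016 199.91587968459282 [ 2.10663674 -2.15730028  0.12637884] [0.03061268 0.59179685 0.90091644]
wrist 65.70646984690485 314.12122267961354 201.80561435493462 [-2.43224712 -1.57214088 -0.22079291] [-0.67442935 -0.03598896  0.37855565]
```

View pics/top0.png

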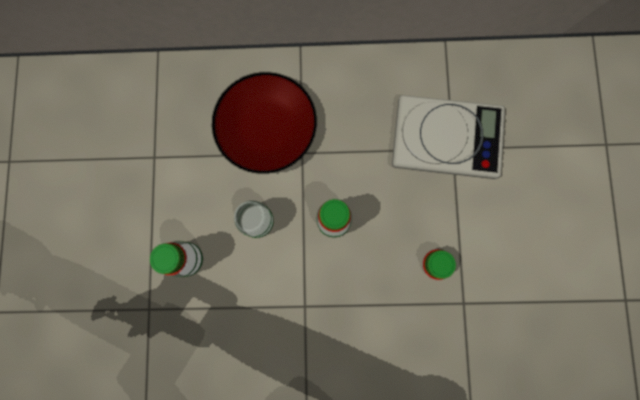

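View pics/scene0.png

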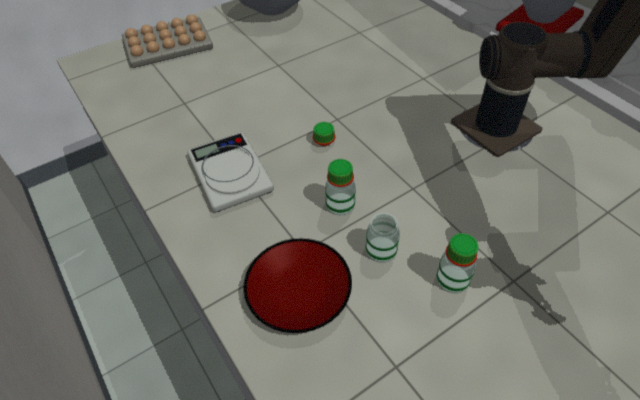

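The top view shows the open jar at about (254,219), the closed jars at (334,217) and (177,259), and the lid set at (440,264). In the scene view the jar is at (382,238) and the lid at (324,134).

```bash
cat > h.py <<'E'
import numpy as np, cv2
def ray(c,u,v,fish=False):
    f=200/np.tan(np.radians(c['vfov'])/2); x,y=(u-c['cx'])/f,(v-c['cy'])/f
    if fish:
        t=np.hypot(x,y); k=np.sin(t)/t if t>1e-9 else 1; d=np.array([x*k,y*k,np.cos(t)])
    else: d=np.array([x,y,1.])
    R=cv2.Rodrigues(np.array(c['rvec'],float))[0]
    return -R.T@np.ravel(c['tvec']), R.T@(d/np.linalg.norm(d))
def plane(c,u,v,z,fish=False):
    o,d=ray(c,u,v,fish); return o+d*(z-o[2])/d[2]
def proj(c,P):
    R=cv2.Rodrigues(np.array(c['rvec'],float))[0]; p=R@P+np.ravel(c['tvec'])
    f=200/np.tan(np.radians(c['vfov'])/2); return f*p[0]/p[2]+c['cx'],f*p[1]/p[2]+c['cy']
def green(img): 
    h=cv2.cvtColor(img,cv2.COLOR_BGR2HSV); return cv2.inRange(h,(50,150,60),(70,255,255))
def red(img):
    h=cv2.cvtColor(img,cv2.COLOR_BGR2HSV); return cv2.inRange(h,(0,150,60),(12,255,255))
def blobs(m,amin=60):
    n,l,s,c=cv2.connectedComponentsWithStats(m); return [(s[i,4],s[i,:4],c[i],l==i) for i in range(1,n) if s[i,4]>amin]
E
python3 - <<'E'
import pickle; from h import *
d=pickle.load(open('d0.pkl','rb'))
for n in('top','scene'):
    c=d[n]; print(n,'cam at',ray(c,0,0)[0].round(3))
    for a,b,p,m in blobs(green(c['color'])):
        pts=np.argwhere(m)[:,::-1]; (e,r)=cv2.minEnclosingCircle(pts.astype(np.float32))
        print('g',a,b,p.round(1),np.round(e,1),round(r,1),'z.049',plane(c,*p,.049).round(4),'z.14',plane(c,*p,.14).round(4))
    for a,b,p,m in blobs(red(c['color']),20):print('r',a,b,p.round(1))
print('jar rim top',plane(d['top'],254,219,.105).round(3),'scene',plane(d['scene'],384,222,.105).round(3))
def crop(n,x,y,w=40): return cv2.resize(d[n]['color'][y-w:y+w,x-w:x+w],(400,400),interpolation=cv2.INTER_CUBIC)
cv2.imwrite('pics/c0.png',np.hstack([crop('top',254,219),crop('top',440,264)]))
E
```

```text
top cam at [ 0.454 -0.008  0.978]
g 650 [320 200  29  29] [334.3 214.1] [334.3 213.9] 14.5 z.049 [ 0.5595 -0.0245  0.049 ] z.14 [ 0.5491 -0.0229  0.14  ]
g 657 [151 244  29  29] [165.3 258.1] [165.1 257.8] 15.1 z.049 [0.4733 0.3424 0.049 ] z.14 [0.4714 0.308  0.14  ]
g 595 [426 251  29  27] [440.3 264. ] [440.2 264.4] 14.3 z.049 [ 0.4479 -0.2451  0.049 ] z.14 [ 0.4485 -0.222   0.14  ]
r 6895 [217  76  96  93] [265.  121.9]
r 44 [482 160   8   8] [485.3 163.7]
r 34 [319 218  24  14] [329.1 227.3]
r 56 [167 243  19  32] [178.1 262.1]
r 64 [423 250  16  30] [427.8 264.9]
scene cam at [1.038 0.655 1.   ]
g 300 [314 123  19  19] [323.6 131.6] [323.5 132. ] 10.4 z.049 [ 0.4587 -0.2331  0.049 ] z.14 [ 0.5141 -0.1481  0.14  ]
g 434 [329 160  23  24] [340.3 170.8] [340.  171.2] 12.3 z.049 [ 0.5094 -0.0811  0.049 ] z.14 [ 0.5599 -0.0107  0.14  ]
g 601 [449 234  29  29] [463.4 247. ] [462.4 247.9] 14.9 z.049 [0.4205 0.2803 0.049 ] z.14 [0.4796 0.3162 0.14  ]
r 573 [497   5  86  28] [540.9  19.8]
r 37 [314 135  21  11] [325.1 142.2]
r 44 [329 175  25  12] [342.4 182.9]
r 6102 [247 241 101  88] [296.6 284.2]
r 67 [446 250  31  17] [460.7 260.9]
jar rim top [0.547 0.14  0.105] scene [0.553 0.149 0.105]
```

View pics/c0.png

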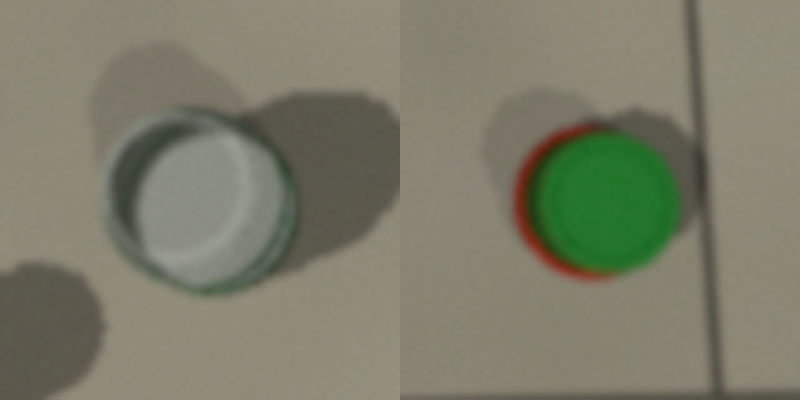

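The crop shows the jar rim centre at about (250.4,216) in the top image, giving roughly (0.55, 0.147). The lid set stands upright at roughly (0.45, -0.245). I'll move over the jar and look with the wrist camera.

Emit:
jog_arm(
  deltas="0.6 -1 0 0 0 0;0.6 -1 0 0 0 0;0.6 -1 0 0 0 0;0.6 -1 0 0 0 0;0.6 -1 0 0 0 0;0.6 -1 0 0 0 0;0.6 -1 0 0 0 0;0.6 -1 0 0 0 0;0.6 -1 0 0 0 0;0.6 -1 0 0 0 0;0.6 -1 0 0 0 0;0.6 -1 0 0 0 0;0.6 -1 0 0 0 0;0.6 -1 0 0 0 0;0.6 -1 0 0 0 0;0.6 -1 0 0 0 0;0.6 -1 0 0 0 0;0.6 -1 0 0 0 0;0.6 -1 0 0 0 0;0.6 -1 0 0 0 0",
  gripper=1,
  squeeze=40,
)

```text
time: 2.65
eef_pos: [0.5179, 0.2138, 0.2504]
tcp_rot: [0.21, 0.978, 0.0, 0.0]
contact_force: [-0.2, -0.8, -0.5]
opening: 1.003
finger_force: 0.0
```

Emit:
jog_arm(
  deltas="0.6 -1 0 0 0 0;0.5 -1 0 0 0 0;0 0 0 0 0 0;0 0 0 0 0 0",
)

```text
time: 3.15
eef_pos: [0.5393, 0.1753, 0.2503]
tcp_rot: [0.21, 0.978, 0.0, -0.0]
contact_force: [-0.1, 0.0, 0.6]
opening: 1.004
finger_force: 0.0
```

```bash
python3 - <<'E'
from plant import get_state, cams
import pickle; from h import *
s=get_state(); print(s['time'],s['eef_pos'],s['tcp_rot'],s['qpos'],s['dq'])
c=cams.read_camera('wrist'); print(ray(c,314,202,True)); cv2.imwrite('pics/w1.png',c['color']); pickle.dump(c,open('w1.pkl','wb'))
E
```

```text
3.15 [0.53925573 0.17526269 0.25027546] [ 2.10449815e-01  9.77604635e-01  1.46428579e-04 -1.76741230e-04] [ 1.35176203e-01  4.96844559e-02  1.84583575e+00  4.17448216e-04
  1.24630521e+00 -1.01168314e+00] [ 0.01529123 -0.00088592  0.00036225 -0.00045935 -0.00125935  0.0001693 ]
(array([0.47487541, 0.20460909, 0.37381877]), array([ 0.25387813, -0.11410066, -0.96048266]))
```

View pics/w1.png

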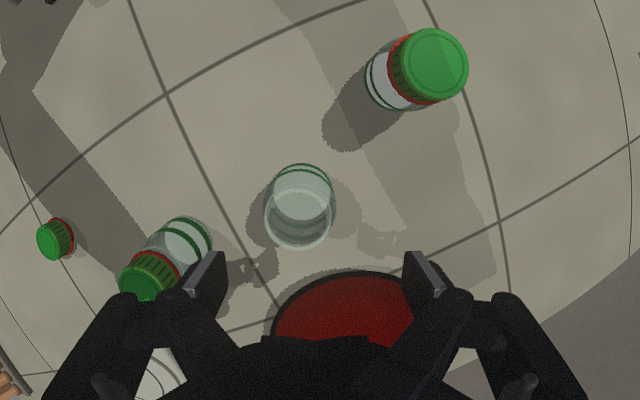

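The wrist view shows the open jar's rim spanning columns 264 to 335, with its lower edge at row 249 (centre about (299,217)). The lid is at (55,240). I'll fit the rim circle from edge points cast onto z=0.105.

```bash
cat >> h.py <<'E'
def rim(c,box,z,r0,fish,tol=.0015,p0=None):
    """edge points in box cast on plane z; consensus circle of about radius r0, then least squares"""
    g=cv2.GaussianBlur(cv2.cvtColor(c['color'],cv2.COLOR_BGR2GRAY),(3,3),0); e=cv2.Canny(g,25,60)
    x0,y0,x1,y1=box; uv=np.argwhere(e[y0:y1,x0:x1])[:,::-1]+[x0,y0]
    P=np.array([plane(c,u,v,z,fish)[:2] for u,v in uv]); rng=np.random.default_rng(0); best=None
    def fit(Q):
        A=np.c_[2*Q,np.ones(len(Q))]; s=np.linalg.lstsq(A,(Q**2).sum(1),rcond=None)[0]; return s[:2],np.sqrt(max(s[2]+s[:2]@s[:2],0))
    for _ in range(4000):
        q,r=fit(P[rng.choice(len(P),3,False)])
        if abs(r-r0)>.002: continue
        i=abs(np.hypot(*(P-q).T)-r)<tol
        if best is None or i.sum()>best.sum(): best=i
    q,r=fit(P[best]); a=np.degrees(np.arctan2(*(P[best]-q).T[::-1]))
    return q,r,best.sum(),len(P),np.unique((a//30).astype(int)).size
E
python3 - <<'E'
import pickle; from h import *
c=pickle.load(open('w1.pkl','rb')); d=pickle.load(open('d0.pkl','rb'))
print(plane(c,299.5,217,.105,True))
print('wrist',rim(c,(250,150,350,262),.105,.031,True))
print('wrist bore',rim(c,(250,150,350,262),.105,.027,True))
print('top',rim(d['top'],(230,195,280,245),.105,.031,False))
print('top lid',rim(d['top'],(418,244,462,284),.049,.030,False))
print('top lid flange',rim(d['top'],(418,244,462,284),.017,.0335,False))
print('wrist lid',plane(c,55,240,.03,True))
E
```

```text
[0.55352365 0.15464774 0.105     ]
wrist (array([0.5400555 , 0.16057062]), np.float64(0.03285703890580578), np.int64(232), 1316, 12)
wrist bore (array([0.53243223, 0.16633373]), np.float64(0.02642856119007814), np.int64(223), 1316, 12)
top (array([0.54496109, 0.13655667]), np.float64(0.030666484465164914), np.int64(78), 343, 10)
top lid (array([ 0.44720883, -0.24692817]), np.float64(0.028783391970188442), np.int64(59), 229, 10)
top lid flange (array([ 0.44802434, -0.24904845]), np.float64(0.03426335127982384), np.int64(72), 229, 10)
wrist lid [ 0.45182956 -0.24449779  0.03      ]
```

```bash
sed -i 's/(3,3),0); e=cv2.Canny(g,25,60)/(5,5),1.2); e=cv2.Canny(g,lo,2*lo)/; s/p0=None):/lo=20):/' h.py
python3 - <<'E'
import pickle; from h import *; from plant import cams
c=cams.read_camera('wrist'); t=cams.read_camera('top')
for k in (c,t):
    n='wrist' if k is c else 'top'
    k['color']=np.mean([k['color']]+[cams.read_camera(n)['color'] for _ in range(7)],0).round().astype(np.uint8)
pickle.dump((c,t),open('avg.pkl','wb'))
for lo in(12,20,30):
  print('wrist',rim(c,(250,150,350,262),.105,.031,True,lo=lo))
  print('top',rim(t,(230,195,280,245),.105,.031,False,lo=lo))
  print('top lid',rim(t,(418,244,462,284),.049,.030,False,lo=lo),rim(t,(418,244,462,284),.017,.0335,False,lo=lo)[:3])
v=cv2.resize(c['color'][150:262,245:355],None,fx=5,fy=5,interpolation=cv2.INTER_CUBIC)
cv2.imwrite('pics/c1.png',v)
E
```

```text
wrist (array([0.53590035, 0.16357606]), np.float64(0.030366372539424494), np.int64(219), 1218, 12)
top (array([0.54631705, 0.1373809 ]), np.float64(0.029360931825873602), np.int64(67), 379, 12)
top lid (array([ 0.44745745, -0.24711629]), np.float64(0.029455653846540242), np.int64(71), 256, 12) (array([ 0.44863837, -0.24862858]), np.float64(0.03503307589262898), np.int64(79))
wrist (array([0.53975205, 0.16055809]), np.float64(0.03277136258510297), np.int64(221), 1188, 12)
top (array([0.54650102, 0.13676056]), np.float64(0.02953950345450808), np.int64(69), 349, 12)
top lid (array([ 0.4470154 , -0.24704072]), np.float64(0.02938956009096563), np.int64(68), 247, 12) (array([ 0.44783846, -0.24909175]), np.float64(0.035022283792550374), np.int64(76))
wrist (array([0.53986742, 0.16044791]), np.float64(0.03271261638515289), np.int64(198), 821, 12)
top (array([0.5469242 , 0.13640249]), np.float64(0.029035674617780567), np.int64(65), 333, 11)
top lid (array([ 0.44681041, -0.24639904]), np.float64(0.028819874545017228), np.int64(58), 209, 10) (array([ 0.44788821, -0.24815539]), np.float64(0.034328931068519836), np.int64(62))
```

View pics/c1.png

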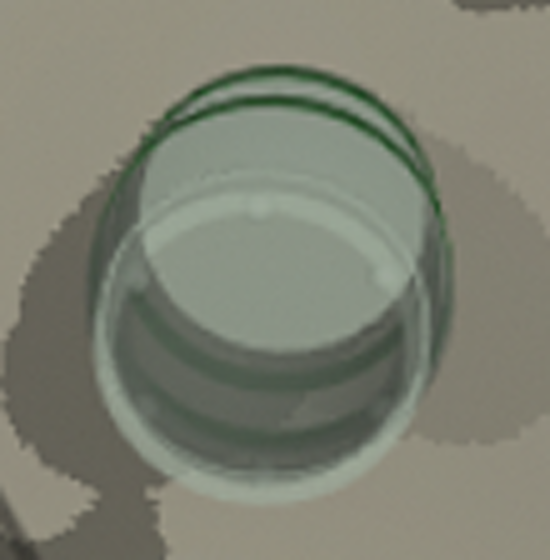

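The rim ring in the crop spans columns 95 to 432 and rows 170 to 503. I'll cast those extremes and fit them, and also triangulate the closed-jar-free checks with the top view.

```bash
python3 - <<'E'
import pickle; from h import *
c,t=pickle.load(open('avg.pkl','rb'))
def fit(Q):
    A=np.c_[2*Q,np.ones(len(Q))]; s=np.linalg.lstsq(A,(Q**2).sum(1),rcond=None)[0]; return s[:2].round(4),np.sqrt(s[2]+s[:2]@s[:2]).round(4)
P=np.array([plane(c,245+x/5-.4,150+y/5-.4,.105,True)[:2] for x,y in((95,338),(432,338),(264,503),(262,170),(145,455),(385,453))])
print('wrist rim',fit(P),fit(P[:4]))
# red/green lid in wrist view, top view of lid axis: flange red+green union
v=cv2.resize(t['color'][190:245,225:280],None,fx=9,fy=9,interpolation=cv2.INTER_CUBIC); cv2.imwrite('pics/c2.png',v)
print('top of (250.4,216)',plane(t,250.4,216,.105))
print('rim in top should be at',proj(t,np.r_[fit(P)[0],.105]))
E
```

```text
wrist rim (array([0.5535, 0.1524]), np.float64(0.0318)) (array([0.5536, 0.1525]), np.float64(0.0318))
top of (250.4,216) [0.55351501 0.14785529 0.105     ]
rim in top should be at (np.float64(248.1870268798386), np.float64(216.06224763536443))
```

View pics/c2.png

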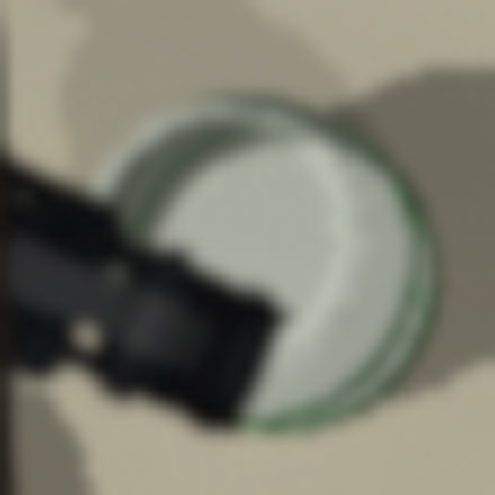

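The top crop is partly hidden by the gripper. Its visible left and top rim edges agree with a centre of about (0.5535, 0.151), so the two cameras differ by about 3 mm. I'll refine this later with a closer view. Next is the lid.

Emit:
jog_arm(
  deltas="-0.2 -1 0 0 0 0;-0.2 -1 0 0 0 0;-0.2 -1 0 0 0 0;-0.2 -1 0 0 0 0;-0.2 -1 0 0 0 0;-0.2 -1 0 0 0 0;-0.2 -1 0 0 0 0;-0.2 -1 0 0 0 0;-0.2 -1 0 0 0 0;-0.2 -1 0 0 0 0;-0.2 -1 0 0 0 0;-0.2 -1 0 0 0 0;-0.2 -1 0 0 0 0;-0.2 -1 -0.5 0 0 0;-0.2 -1 -0.5 0 0 0;-0.2 -1 -0.5 0 0 0;-0.3 -1 -0.5 0 0 0;-0.3 -1 -0.5 0 0 0;-0.4 -1 -0.5 0 0 0;-0.4 -1 -0.5 0 0 0",
)

```text
time: 6.5
eef_pos: [0.4464, -0.2262, 0.1802]
tcp_rot: [0.211, 0.978, -0.0, 0.0]
contact_force: [-0.5, 0.0, -0.4]
opening: 1.002
finger_force: 0.0
```

Emit:
jog_arm(
  deltas="0 -1 -0.5 0 0 0;0 0 0 0 0 0;0 0 0 0 0 0",
)

```text
time: 6.88
eef_pos: [0.4476, -0.2447, 0.1705]
tcp_rot: [0.21, 0.978, 0.0, 0.0]
contact_force: [-0.5, 0.8, -0.4]
opening: 1.0
finger_force: 0.0
```

```bash
python3 - <<'E'
from plant import get_state, cams
import pickle; from h import *
s=get_state(); print(s['time'],s['eef_pos'],s['tcp_rot'])
c=cams.read_camera('wrist'); pickle.dump(c,open('w2.pkl','wb'))
for a,b,p,m in blobs(green(c['color'])): print(a,b,p,plane(c,*p,.049,True))
for a,b,p,m in blobs(red(c['color'])): print('r',a,b,p)
cv2.imwrite('pics/w2.png',c['color'])
E
```

```text
6.875 [ 0.44764686 -0.24472264  0.17050947] [2.10457887e-01 9.77602912e-01 1.40258424e-04 6.32222264e-05]
3243 [277 171  69  66] [310.99660808 204.02343509] [ 0.44866178 -0.24748369  0.049     ]
1672 [588 201  43  68] [610.8104067  236.48385167] [0.64879403 0.08688025 0.049     ]
r 349 [276 160  71  36] [312.06303725 170.54441261]
r 352 [563 188  43  71] [576.59375    216.05681818]
r 4040 [569 223  71 124] [606.39777228 295.36039604]
```

View pics/w2.png

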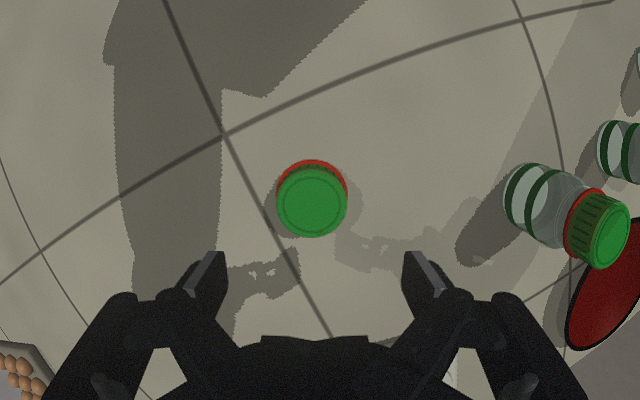

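The cap top is at (312,203), which gives (0.4487,-0.2475) and agrees with the top camera (0.447,-0.247). Descending.

Emit:
jog_arm(
  deltas="0.1 -0.13 -0.9 0 0 0;0 0 -0.9 0 0 0;0 0 -0.9 0 0 0;0 0 -0.9 0 0 0;0 0 -0.9 0 0 0;0 0 -0.9 0 0 0;0 0 -0.6 0 0 0;0 0 -0.3 0 0 0;0 0 -0.2 0 0 0;0 0 0 0 0 0;0 0 0 0 0 0",
)

```text
time: 8.3
eef_pos: [0.4499, -0.2476, 0.0409]
tcp_rot: [0.21, 0.978, -0.0, 0.001]
contact_force: [0.1, 0.3, -1.1]
opening: 1.0
finger_force: 0.0
```

Emit:
jog_arm(
  deltas="0 0 0 0 0 0;0 0 0 0 0 0;0 0 0 0 0 0;0 0 0 0 0 0;0 0 0 0 0 0;0 0 0 0 0 0;0 0 0 0 0 0;0 0 0 0 0 0",
  gripper=0,
  squeeze=40,
)

```text
time: 9.3
eef_pos: [0.4501, -0.2477, 0.0413]
tcp_rot: [0.21, 0.978, -0.0, 0.001]
contact_force: [-1.4, 0.8, 5.9]
opening: 0.693
finger_force: 43.3
```

Emit:
jog_arm(
  deltas="0 0 0.1 0 0 0;0 0 0.2 0 0 0;0 0 0.4 0 0 0;0 0 0.6 0 0 0;0 0 0.8 0 0 0;0 0 1 0 0 0;0 0 1 0 0 0;0 0 1 0 0 0;0 0 1 0 0 0;0 0 1 0 0 0;0 0 1 0 0 0;0 0 0.9 0 0 0;0 0 0 0 0 0;0 0 0 0 0 0",
)

```text
time: 11.05
eef_pos: [0.4492, -0.247, 0.2198]
tcp_rot: [0.21, 0.978, 0.0, -0.0]
contact_force: [-1.0, 0.0, -1.9]
opening: 0.693
finger_force: 43.1
```

```bash
python3 - <<'E'
from plant import get_state, cams
import pickle; from h import *
s=get_state(); print(s['time'],s['eef_pos'],s['tcp_rot'],s['contact_force'],s['finger_force'])
c=cams.read_camera('wrist'); pickle.dump(c,open('w3.pkl','wb'))
sc=cams.read_camera('scene'); print(proj(sc,s['eef_pos']))
u,v=map(int,proj(sc,s['eef_pos'])); 
a=cv2.resize(sc['color'][v-40:v+40,u-40:u+40],(400,400),interpolation=cv2.INTER_CUBIC)
b=cv2.resize(c['color'][140:400,190:450],(400,400))
cv2.imwrite('pics/w3.png',np.hstack([a,b]))
E
```

```text
11.05 [ 0.44921222 -0.24703375  0.21979508] [ 2.10316557e-01  9.77633219e-01  2.26383815e-04 -4.29097497e-04] [-1.04463297  0.0460799  -1.85144136] 43.07222995441407
(np.float64(321.9716964574682), np.float64(77.7825188968233))
```

View pics/w3.png

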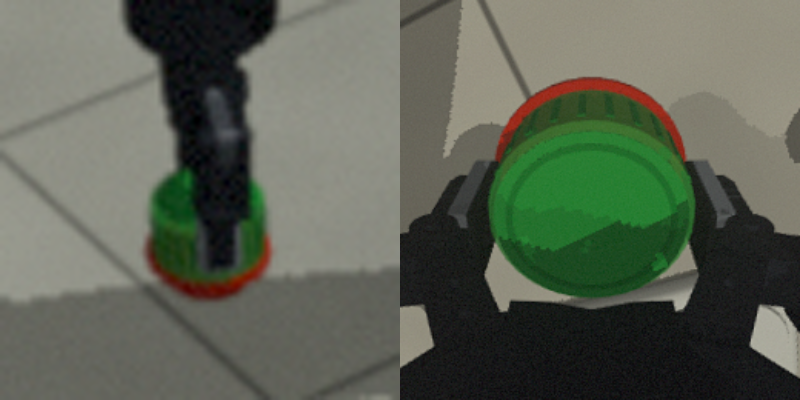

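The lid set is held intact: red flange under the green cap, fingers on the cap. I'll move to just short of the jar for a close view.

Emit:
jog_arm(
  deltas="0 0.5 0.3 0 0 0;0.15 1 0.3 0 0 0;0.15 1 0.3 0 0 0;0.15 1 0.3 0 0 0;0.15 1 0.3 0 0 0;0.15 1 0 0 0 0;0.15 1 0 0 0 0;0.15 1 0 0 0 0;0.15 1 0 0 0 0;0.15 1 0 0 0 0;0.15 1 0 0 0 0;0.15 1 0 0 0 0;0.15 1 0 0 0 0;0.15 1 0 0 0 0;0.15 1 0 0 0 0;0.15 1 0 0 0 0;0.15 1 0 0 0 0;0.15 1 0 0 0 0;0.15 1 0 0 0 0;0.15 1 0 0 0 0",
)

```text
time: 13.65
eef_pos: [0.5059, 0.1447, 0.2509]
tcp_rot: [0.21, 0.978, 0.0, 0.0]
contact_force: [0.5, 0.3, -0.6]
opening: 0.689
finger_force: 43.1
```

Emit:
jog_arm(
  deltas="0.1 1 0 0 0 0;0 0.5 0 0 0 0;0 0 0 0 0 0;0 0 0 0 0 0;0 0 0 0 0 0",
)

```text
time: 14.28
eef_pos: [0.5085, 0.1722, 0.2503]
tcp_rot: [0.211, 0.978, -0.0, -0.0]
contact_force: [-0.9, 0.5, -0.7]
opening: 0.693
finger_force: 43.1
```

```bash
python3 - <<'E'
from plant import get_state, cams
import pickle; from h import *
s=get_state(); print(s['time'],s['eef_pos'],s['tcp_rot'],s['contact_force'],s['finger_force'])
c=cams.read_camera('wrist'); c['color']=np.mean([c['color']]+[cams.read_camera('wrist')['color'] for _ in range(3)],0).round().astype(np.uint8)
pickle.dump((c,s),open('w4.pkl','wb'))
d=pickle.load(open('d0.pkl','rb'))
u,v=map(int,proj(d['scene'],np.array([.5535,.151,.105]))); print('scene crop origin',u-25,v-25)
S=cv2.resize(d['scene']['color'][v-25:v+25,u-25:u+25],(300,300),interpolation=cv2.INTER_CUBIC)
T=cv2.resize(d['top']['color'][191:241,225:275],(300,300),interpolation=cv2.INTER_CUBIC)
W=cv2.resize(c['color'][60:260,230:396],(498,600),interpolation=cv2.INTER_CUBIC)
cv2.imwrite('pics/w4.png',np.hstack([W,np.vstack([S,T])]))
E
```

```text
14.275 [0.50850795 0.17217577 0.25032937] [ 2.10694913e-01  9.77551863e-01 -9.58538252e-05 -9.62135267e-06] [-0.85437848  0.48817582 -0.70087945] 43.13088390044868
scene crop origin 359 197
```

View pics/w4.png

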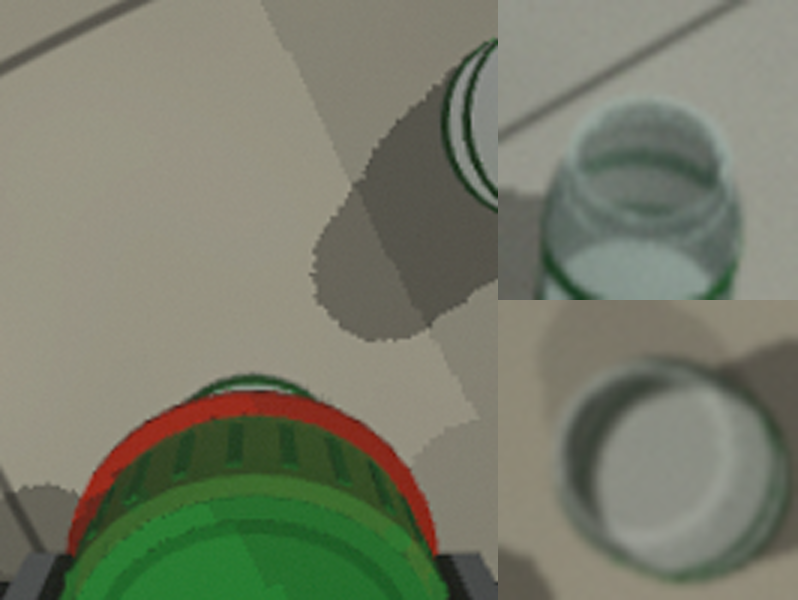

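The lid hides the jar here because the image's up direction is the tool's rear. In the scene crop the rim spans columns 568 to 732 and rows 97 to 222. In the top crop its left edge is at 558 and its top edge at row 356. I'll move past the jar instead and use the last view there.

Emit:
jog_arm(
  deltas="1 -0.5 0 0 0 0;1 -0.5 0 0 0 0;1 -0.5 0 0 0 0;1 -0.5 0 0 0 0;1 -0.4 0 0 0 0;0.3 0 0 0 0 0;0 0 0 0 0 0;0 0 0 0 0 0;0 0 0 0 0 0",
)

```text
time: 15.6
eef_pos: [0.6141, 0.125, 0.2504]
tcp_rot: [0.21, 0.978, 0.0, -0.0]
contact_force: [0.4, 0.3, -0.2]
opening: 0.695
finger_force: 43.1
```

```bash
python3 - <<'E'
from plant import get_state, cams
import pickle; from h import *
d=pickle.load(open('d0.pkl','rb'))
print('scene',plane(d['scene'],383.9,222.9,.105),'top',plane(d['top'],249.9,215.3,.105))
s=get_state(); print(s['time'],s['eef_pos'],s['tcp_rot'],s['contact_force'],s['finger_force'])
c=cams.read_camera('wrist'); c['color']=np.mean([c['color']]+[cams.read_camera('wrist')['color'] for _ in range(3)],0).round().astype(np.uint8)
print('cam',ray(c,300,200,True)[0])
pickle.dump((c,s),open('w5.pkl','wb'))
R=cv2.Rodrigues(np.array(c['rvec'],float))[0]; p=R@np.array([.5535,.151,.105])+np.ravel(c['tvec'])
t=np.arctan2(np.hypot(p[0],p[1]),p[2]); f=200/np.tan(np.radians(c['vfov'])/2); q=p[:2]/np.hypot(*p[:2])*t*f+[c['cx'],c['cy']]; print('expected',q)
x0=int(q[0])-80; y0=max(0,int(q[1])-50); print('origin',x0,y0)
cv2.imwrite('pics/w5.png',cv2.resize(c['color'][y0:y0+120,x0:x0+160],(800,600),interpolation=cv2.INTER_CUBIC))
E
```

```text
scene [0.55513751 0.15136744 0.105     ] top [0.55497963 0.14888284 0.105     ]
15.6 [0.61409115 0.12503731 0.25042884] [ 2.10017654e-01  9.77697594e-01  7.93185371e-06 -7.31211902e-06] [ 0.41877354  0.32603082 -0.2162582 ] 43.12699366360903
cam [0.54964534 0.15437865 0.37393881]
expected [312.19980941 120.1679128 ]
origin 232 70
```

View pics/w5.png

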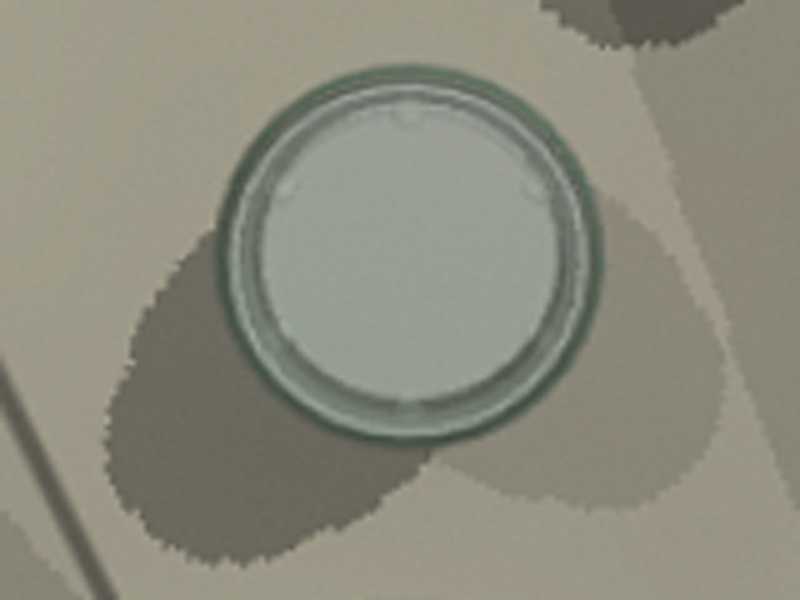

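The camera now looks straight down into the jar. The rim ring is centred at crop (410,261), i.e. pixel (313.6,121.8), and the body outline is centred at (410,253). Next I compute the jar centre and the held cap's centre from the same image.

```bash
python3 - <<'E'
import pickle; from h import *
c,s=pickle.load(open('w5.pkl','rb')); T=s['eef_pos']
def fit(Q):
    A=np.c_[2*Q,np.ones(len(Q))]; k=np.linalg.lstsq(A,(Q**2).sum(1),rcond=None)[0]; return k[:2].round(4),np.sqrt(k[2]+k[:2]@k[:2]).round(4)
pt=lambda x,y,z:plane(c,232+x/5-.4,70+y/5-.4,z,True)[:2]
print('rim',fit(np.array([pt(*p,.105) for p in((228,261),(592,261),(410,82),(410,440))])))
for z in(.03,.06,.08):print('body',z,fit(np.array([pt(*p,z) for p in((218,253),(602,253),(410,63),(410,443))])))
# edges by auto: outer outline against the counter excluded (shadow); cap: green mask hull on plane of the cap top
g=green(c['color']); b=max(blobs(g),key=lambda k:k[0]); print(b[0],b[1])
hull=cv2.convexHull(np.argwhere(b[3])[:,::-1].astype(np.int32)).reshape(-1,2)
low=hull[hull[:,1]>b[1][1]+.55*b[1][3]]
zt=T[2]+.049-.0413
print('cap lower half',fit(np.array([plane(c,*p,zt,True)[:2] for p in low])),'tcp',T[:2])
r=red(c['color'])
rb=max((k for k in blobs(r) if k[2][1]<300 and 200<k[2][0]<420),key=lambda k:k[0]);print('red',rb[1])
up=np.array([(u,np.argmax(rb[3][:,u])) for u in range(rb[1][0]+3,rb[1][0]+rb[1][2]-3,3)])
print('flange upper edge',fit(np.array([plane(c,*p,T[2]-.0413+.017,True)[:2] for p in up])))
E
```

```text
rim (array([0.5554, 0.1515]), np.float64(0.0313))
body 0.03 (array([0.5553, 0.1514]), np.float64(0.0424))
body 0.06 (array([0.5548, 0.1517]), np.float64(0.0387))
body 0.08 (array([0.5545, 0.1518]), np.float64(0.0362))
11116 [249 219 133 114]
cap lower half (array([0.6134, 0.1262]), np.float64(0.0286)) tcp [0.61409115 0.12503731]
red [252 191 197 101]
flange upper edge (array([0.6532, 0.118 ]), np.float64(0.0702))
```

The jar is at (0.5554,0.1515), with a fitted radius of 31.3 mm against 31 expected, and the scene camera agrees. The cap sits about (-1,+0.5) mm from the TCP, so the target TCP is (0.5563,0.151).

Emit:
jog_arm(
  deltas="-0.7 0.3 0 0 0 0;-0.7 0.3 0 0 0 0;-0.7 0.3 0 0 0 0;-0.7 0.3 -0.4 0 0 0;-0.1 0.1 -0.8 0 0 0;0 0 -0.9 0 0 0;0 0 -0.9 0 0 0;0 0 -0.8 0 0 0;0 0 -0.5 0 0 0;0 0 -0.3 0 0 0;0 0 -0.2 0 0 0;0 0 0 0 0 0;0 0 0 0 0 0",
)

```text
time: 17.42
eef_pos: [0.5569, 0.1507, 0.1549]
tcp_rot: [0.21, 0.978, 0.0, 0.001]
contact_force: [-0.0, -0.3, -0.4]
opening: 0.691
finger_force: 43.1
```

Emit:
jog_arm(
  deltas="-0.03 0 -0.2 0 0 0;0 0 -0.2 0 0 0;0 0 -0.1 0 0 0;0 0 -0.1 0 0 0;0 0 -0.1 0 0 0;0 0 0 0 0 0",
)

```text
time: 18.18
eef_pos: [0.5559, 0.1507, 0.1403]
tcp_rot: [0.21, 0.978, -0.0, -0.0]
contact_force: [0.9, -0.2, -0.7]
opening: 0.695
finger_force: 43.2
```

Emit:
jog_arm(
  deltas="0 0 -0.07 0 0 0;0 0 -0.07 0 0 0;0 0 -0.07 0 0 0;0 0 -0.07 0 0 0;0 0 0 0 0 0",
)

```text
time: 18.8
eef_pos: [0.5554, 0.1506, 0.1336]
tcp_rot: [0.21, 0.978, -0.0, -0.001]
contact_force: [0.4, -1.0, -1.8]
opening: 0.691
finger_force: 43.3
```

Emit:
jog_arm(
  deltas="0 0 -0.05 0 0 0;0 0 -0.05 0 0 0;0 0 0 0 0 0;0 0 0 0 0 0",
)

```text
time: 19.3
eef_pos: [0.5559, 0.1507, 0.1327]
tcp_rot: [0.21, 0.978, 0.0, 0.0]
contact_force: [-0.3, 0.1, 0.3]
opening: 0.692
finger_force: 43.4
```

Emit:
jog_arm(
  deltas="0 0 -0.05 0 0 0;0 0 -0.05 0 0 0;0 0 0 0 0 0;0 0 0 0 0 0",
)

```text
time: 19.8
eef_pos: [0.5563, 0.1507, 0.1323]
tcp_rot: [0.21, 0.978, -0.0, 0.0]
contact_force: [-3.3, -0.8, 5.6]
opening: 0.69
finger_force: 43.9
```

Emit:
jog_arm(
  deltas="0 0 -0.05 0 0 0;0 0 -0.05 0 0 0;0 0 0 0 0 0;0 0 0 0 0 0",
)

```text
time: 20.3
eef_pos: [0.557, 0.1506, 0.1324]
tcp_rot: [0.21, 0.978, -0.0, 0.001]
contact_force: [-5.0, -0.9, 13.5]
opening: 0.692
finger_force: 44.5
```

Emit:
jog_arm(
  deltas="-0.03 0 -0.05 0 0 0;-0.03 0 -0.05 0 0 0;0 0 0 0 0 0;0 0 0 0 0 0",
)

```text
time: 20.8
eef_pos: [0.5567, 0.1507, 0.1323]
tcp_rot: [0.21, 0.978, 0.0, 0.002]
contact_force: [-7.0, -1.7, 19.1]
opening: 0.69
finger_force: 45.0
```

```bash
python3 - <<'E'
from plant import get_state, cams
from h import *
s=get_state(); print(s['time'],s['eef_pos'],s['contact_force'],s['wrist_torque'])
c=cams.read_camera('scene')
for z in(.105,.108,.112):print(z,proj(c,np.array([.5554,.1515,z])))
for a,b,p,m in blobs(red(c['color']),15):
  if 340<p[0]<420: print('r',a,b,p)
for a,b,p,m in blobs(green(c['color']),15):
  if 340<p[0]<420: print('g',a,b,p)
m=red(c['color'])[205:250,360:410]; ys,xs=np.where(m); 
print('front lower edge', max(ys)+205 if len(ys) else None, xs.min()+360,xs.max()+360)
a=np.linspace(0,2*np.pi,72); q=np.array([proj(c,np.array([.5554+.0335*np.cos(t),.1515+.0335*np.sin(t),.105])) for t in a]); print('pred lower edge',q[:,1].max(),q[:,0].min(),q[:,0].max())
E
```

```text
20.8 [0.55674365 0.15065683 0.13228866] [-6.99599809 -1.73136777 19.06926162] [-0.45394736  1.25509416 -0.02496407]
0.105 (np.float64(383.8460684456531), np.float64(222.99149633741308))
0.108 (np.float64(383.9351397481531), np.float64(222.177081724838))
0.112 (np.float64(384.0544643535372), np.float64(221.0860490404956))
r 46 [370 224  27  11] [384.82608696 231.13043478]
g 213 [372 204  12  28] [377.38497653 217.54460094]
g 16 [384 207   7   3] [387.     207.8125]
g 16 [381 255  13   5] [386.625 257.5  ]
front lower edge 234 370 396
pred lower edge 234.9966088932399 368.97459319084436 398.7752664659125
```

The red flange's lower edge is at row 234 (predicted 235), the TCP height matches the seated value, and 19 N moves it no further. It is seated, so I pull the cap off gently.

Emit:
jog_arm(
  deltas="0 0 0.05 0 0 0;0 0 0.05 0 0 0;0 0 0.05 0 0 0;0 0 0.05 0 0 0;0 0 0.05 0 0 0;0 0 0.05 0 0 0;0 0 0 0 0 0",
)

```text
time: 21.72
eef_pos: [0.5545, 0.1507, 0.1324]
tcp_rot: [0.21, 0.978, -0.0, -0.0]
contact_force: [0.0, 0.4, 0.7]
opening: 0.696
finger_force: 43.5
```

Emit:
jog_arm(
  deltas="0 0 0.05 0 0 0;0 0 0.05 0 0 0;0 0 0.05 0 0 0;0 0 0.05 0 0 0;0 0 0.05 0 0 0;0 0 0.05 0 0 0;0 0 0 0 0 0",
)

```text
time: 22.6
eef_pos: [0.555, 0.1507, 0.1392]
tcp_rot: [0.21, 0.978, 0.0, 0.0]
contact_force: [0.7, -0.4, 0.2]
opening: 0.695
finger_force: 43.4
```

```bash
cat > chk.py <<'E'
from plant import get_state, cams
from h import *
s=get_state(); print(s['time'],s['eef_pos'],s['contact_force'])
c=cams.read_camera('scene')
for f,n in((red,'r'),(green,'g')):
  for a,b,p,m in blobs(f(c['color']),12):
    if 350<p[0]<420: print(n,a,b,p.round(1))
E
python3 chk.py
```

```text
22.6 [0.55496461 0.15071899 0.1391875 ] [ 0.72383567 -0.43046094  0.20981003]
r 97 [370 223  29  12] [384.4 230.1]
g 219 [372 202  12  28] [378.2 215.5]
g 15 [385 204   6   3] [387.6 205.2]
g 28 [369 253  25   7] [380.7 256.9]
```

The red area grew while its lower edge stayed at row 234, and the green moved up. So the cap is coming off alone.

Emit:
jog_arm(
  deltas="0 0 0.1 0 0 0;0 0 0.1 0 0 0;0 0 0.1 0 0 0;0 0 0.1 0 0 0;0 0 0.2 0 0 0;0 0 0.4 0 0 0;0 0 0.6 0 0 0;0 0 0.8 0 0 0;0 0 0.8 0 0 0;0 0 0.6 0 0 0;0 0 0.3 0 0 0;0 0 0 0 0 0;0 0 0 0 0 0;0 0 0 0 0 0;0 0 0 0 0 0",
)

```text
time: 24.52
eef_pos: [0.5545, 0.1506, 0.2202]
tcp_rot: [0.21, 0.978, -0.0, -0.0]
contact_force: [0.2, 0.3, -0.3]
opening: 0.696
finger_force: 43.3
```

```bash
python3 chk.py; python3 - <<'E'
from plant import cams
from h import *
c=cams.read_camera('scene')
q=lambda z,r:np.array([proj(c,np.array([.5554+r*np.cos(t),.1515+r*np.sin(t),z])) for t in np.linspace(0,6.28,72)])
a=q(.105,.0335); b=q(.119,.0245); print('pred flange low',a[:,1].max(),a[:,0].min(),a[:,0].max(),'deck top',b[:,1].min())
E
```

```text
24.525 [0.55452979 0.15063075 0.22019516] [ 0.20521552  0.33582917 -0.3346242 ]
r 521 [370 212  29  23] [384.2 222.8]
g 164 [375 177  12  20] [381.1 186.9]
g 21 [388 178   7   3] [391. 179.]
g 16 [379 255  15   5] [385.8 257.4]
pred flange low 234.99673725892544 368.9729660578975 398.77589090793816 deck top 210.64738465838917
```

The red sifter spans rows 212 to 234 and columns 370 to 398, matching the seated prediction. The cap is held with 43 N, its rim about 9 cm above the jar's rim. Handing in.

```bash
python3 -c "
from plant import ctrl
print(ctrl.sign_off())"
```

```text
the job is handed in; nothing more can be done
None
```

I handed the job in after about 25 s of robot time: camera and force readings show the sifter fully seated in the open jar and the green cap held about 9 cm above the jar's rim, though no verdict came back from the judge.

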